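Fit the two charged battery tubes into the robot car

TASK

Two of the four look-alike battery tubes in the rack hold cells and two are empty shells: find out by their weight in the grip which are which, and lay the two full ones in the car's two battery bays, one in each, centred across the saddles. The two empties must finish lying in grooves of the rack. Set tubes down gently, never let one roll off or drop onto the bench, and leave everything else on the bench where it is.

Things in the scene. Friction and masses are not known exactly. Their poses are not given: they have to be found in the camera images.
- tube_a: one of four blue battery tubes with black end bands, all alike to the eye: closed rigid cylinder, 36 mm diameter, 150 mm long. Two of the four hold cells and weigh about 370 g, two are empty shells of about 80 g (each within 10 %); which is which changes each time. Origin at its centre, on its axis; own y runs along the tube, x and z turn as it rolls.
- tube_b: one of four blue battery tubes with black end bands, all alike to the eye: closed rigid cylinder, 36 mm diameter, 150 mm long. Two of the four hold cells and weigh about 370 g, two are empty shells of about 80 g (each within 10 %); which is which changes each time. Origin at its centre, on its axis; own y runs along the tube, x and z turn as it rolls.
- tube_c: one of four blue battery tubes with black end bands, all alike to the eye: closed rigid cylinder, 36 mm diameter, 150 mm long. Two of the four hold cells and weigh about 370 g, two are empty shells of about 80 g (each within 10 %); which is which changes each time. Origin at its centre, on its axis; own y runs along the tube, x and z turn as it rolls.
- tube_d: one of four blue battery tubes with black end bands, all alike to the eye: closed rigid cylinder, 36 mm diameter, 150 mm long. Two of the four hold cells and weigh about 370 g, two are empty shells of about 80 g (each within 10 %); which is which changes each time. Origin at its centre, on its axis; own y runs along the tube, x and z turn as it rolls.
- rack: plywood rack fixed to the bench: base 290 x 130 x 6 mm with two 8 mm upright plates (at own y = +50 and -50 mm), each with four shallow V grooves 70 mm apart along own x. At the start a tube lies across both plates in each groove, along own y. Flanks rise 25 degrees, only 6.5 mm: a light push rolls a tube out. 34 mm free between tubes, 54 mm under their axes. Origin: centre of underside.
- groove0 (a point): where the centre of a tube lies when it rests in this groove of the rack, 60 mm above the bench, at x = -105 mm of the rack; axes as the rack's
- groove1 (a point): where the centre of a tube lies when it rests in this groove of the rack, 60 mm above the bench, at x = -35 mm of the rack; axes as the rack's
- groove2 (a point): where the centre of a tube lies when it rests in this groove of the rack, 60 mm above the bench, at x = 35 mm of the rack; axes as the rack's
- groove3 (a point): where the centre of a tube lies when it rests in this groove of the rack, 60 mm above the bench, at x = 105 mm of the rack; axes as the rack's
- car: small robot car, plywood decks, black wheels, fixed on a stand; top deck 310 x 150 mm, 86 mm above the bench. On it two orange 8 mm saddle plates (own y = +50 and -50 mm) with two V notches shaped as the rack's, 80 mm apart along own x: the battery bays. A tube lies along own y, its axis 45 mm above the deck. Circuit boards up to 12 mm high on the deck's ends. Origin: centre of underside.
- bay0 (a point): where the centre of a tube lies when it rests in this bay of the car, 131 mm above the bench, at x = -40 mm of the car; axes as the car's
- bay1 (a point): where the centre of a tube lies when it rests in this bay of the car, 131 mm above the bench, at x = 40 mm of the car; axes as the car's
- spare_wheel: bystander: spare black wheel, 66 mm across and 24 mm thick, lying flat; origin at the centre of its underside
- gear_motor: bystander: yellow gear motor with a steel can, body 64 x 22 x 19 mm, lying flat; origin under its centre
- screwdriver: bystander: screwdriver 180 mm long, lying along its own x; origin under its middle
- mug: bystander: blue mug 80 mm across, 95 mm tall; origin under its centre
- controller_board: bystander: green circuit board 75 x 54 x 17 mm on a clear base; origin under its centre
- tape_roll: bystander: black roll of tape 90 mm across, 20 mm high; origin under its centre
There are look-alikes about, which are no part of the job. Leave any turquoise look-alike of the tube_a alone.

How it is judged (in metres and radians):
At the end, for the whole second after the job is handed in: A full tube rests in each of the car's bays (bearing on it with over 2 N, centre within 15 mm of its point), both empties rest in rack grooves (centred lengthwise within 20 mm), each at seated height within 3 mm and aligned within 0.08 rad; all tubes at rest ((((distance between tube_a and bay0 below 0.015 m and z of tube_a in the frame of bay0 between -0.003 and 0.003 m and angle between the y axis of tube_a and the y axis of car, either way round below 0.08 rad) and contact force between tube_a and car above 2 N) or ((distance between tube_b and bay0 below 0.015 m and z of tube_b in the frame of bay0 between -0.003 and 0.003 m and angle between the y axis of tube_b and the y axis of car, either way round below 0.08 rad) and contact force between tube_b and car above 2 N) or ((distance between tube_c and bay0 below 0.015 m and z of tube_c in the frame of bay0 between -0.003 and 0.003 m and angle between the y axis of tube_c and the y axis of car, either way round below 0.08 rad) and contact force between tube_c and car above 2 N) or ((distance between tube_d and bay0 below 0.015 m and z of tube_d in the frame of bay0 between -0.003 and 0.003 m and angle between the y axis of tube_d and the y axis of car, either way round below 0.08 rad) and contact force between tube_d and car above 2 N)) and (((distance between tube_a and bay1 below 0.015 m and z of tube_a in the frame of bay1 between -0.003 and 0.003 m and angle between the y axis of tube_a and the y axis of car, either way round below 0.08 rad) and contact force between tube_a and car above 2 N) or ((distance between tube_b and bay1 below 0.015 m and z of tube_b in the frame of bay1 between -0.003 and 0.003 m and angle between the y axis of tube_b and the y axis of car, either way round below 0.08 rad) and contact force between tube_b and car above 2 N) or ((distance between tube_c and bay1 below 0.015 m and z of tube_c in the frame of bay1 between -0.003 and 0.003 m and angle between the y axis of tube_c and the y axis of car, either way round below 0.08 rad) and contact force between tube_c and car above 2 N) or ((distance between tube_d and bay1 below 0.015 m and z of tube_d in the frame of bay1 between -0.003 and 0.003 m and angle between the y axis of tube_d and the y axis of car, either way round below 0.08 rad) and contact force between tube_d and car above 2 N)) and ((height (world z) of tube_a between 0.057 and 0.063 m and x of tube_a in the frame of rack between -0.125 and 0.125 m and y of tube_a in the frame of rack between -0.02 and 0.02 m and angle between the y axis of tube_a and the y axis of rack, either way round below 0.08 rad) or height (world z) of tube_a between 0.128 and 0.134 m) and ((height (world z) of tube_b between 0.057 and 0.063 m and x of tube_b in the frame of rack between -0.125 and 0.125 m and y of tube_b in the frame of rack between -0.02 and 0.02 m and angle between the y axis of tube_b and the y axis of rack, either way round below 0.08 rad) or height (world z) of tube_b between 0.128 and 0.134 m) and ((height (world z) of tube_c between 0.057 and 0.063 m and x of tube_c in the frame of rack between -0.125 and 0.125 m and y of tube_c in the frame of rack between -0.02 and 0.02 m and angle between the y axis of tube_c and the y axis of rack, either way round below 0.08 rad) or height (world z) of tube_c between 0.128 and 0.134 m) and ((height (world z) of tube_d between 0.057 and 0.063 m and x of tube_d in the frame of rack between -0.125 and 0.125 m and y of tube_d in the frame of rack between -0.02 and 0.02 m and angle between the y axis of tube_d and the y axis of rack, either way round below 0.08 rad) or height (world z) of tube_d between 0.128 and 0.134 m) and linear speed of each of tube_a, tube_b, tube_c, tube_d below 0.02 m/s); the robot touches nothing.
It fails at once if a tube falls or rolls down onto the bench (its axis lower than 40 mm) (height (world z) of any of tube_a, tube_b, tube_c, tube_d below 0.04 m).
It fails at once if a tube is dropped from more than about 10 mm (it moves faster than 0.45 m/s out of the fingers) ((contact force between tube_a and the fingers below 0.05 N and linear speed of tube_a above 0.45 m/s) or (contact force between tube_b and the fingers below 0.05 N and linear speed of tube_b above 0.45 m/s) or (contact force between tube_c and the fingers below 0.05 N and linear speed of tube_c above 0.45 m/s) or (contact force between tube_d and the fingers below 0.05 N and linear speed of tube_d above 0.45 m/s)).
It fails at once if a tube is banged or pressed hard onto the car or the rack (contact force above 50 N) (contact force between any of tube_a, tube_b, tube_c, tube_d and car above 50 N or contact force between any of tube_a, tube_b, tube_c, tube_d and rack above 50 N).
It fails at once if another thing on the bench is shifted by more than 30 mm (distance of any of spare_wheel, gear_motor, screwdriver, mug, controller_board, tape_roll from where it was at the start of the episode above 0.03 m).
It also fails if it takes over 72 s, if anything falls off the work surface, if the arm or the gripper's body presses on something with over 40 N, if the wrist force passes 120 N, or if a joint passes its speed limit or range.

ROBOT

A 7-joint arm with a two-finger parallel gripper is mounted at the origin on the work surface. World frame = base frame: x ahead of the robot, y to its left, z up, the work surface at z = 0. Lengths are in m, angles in degrees, forces in N, time in s.
With the tool pointing down it reaches from about 0.425 to 0.925 m from the base axis. Payload 6.8 kg.
Tool frame: the origin (TCP) lies midway between the tips of the shut fingers; the grasp point (between the pads) lies 19 mm behind it; z points along the fingers, y is the line along which they close (so a half turn about z gives the same grasp; the last joint's range is limited). The gripper opens to 85 mm and grips with 20 to 120 N. Pads are 22 mm wide; open, the fingers measure 114 mm over their backs; the gripper's body (76 mm by 85 mm) begins 54 mm behind the grasp point. The pads swing forward as they close: fully open they stand 13 mm farther back than shut.
Start: joints at [-79.704, 27.33, 1.283, 89.118, -0.659, 63.558, -4.761], TCP at [0.192, 0.647, 0.231] pointing down, gripper open.
Joint ranges: [-169.35, 169.35], [-19.33, 120.38], [-80.79, 83.38], [13.8, 139.57], [-78.32, 258.32], [9.67, 109.79], [-169.56, 169.56]. Speed limits (degrees/s): [136.94, 136.94, 180, 180, 180, 180, 180].

INTERFACE

Orientations are given as [roll, pitch, yaw] about the fixed x, y, z axes, in that order (R = Rz(yaw) Ry(pitch) Rx(roll)).
In Python, from rig import observe, grab_frame, camera_params, finish_job gives the robot as it stands.
- The arm moves only by the shell command python3 -m handwheel 'ROWS'. ROWS is JSON, a list of rows, each a list of 3 entries, a list of its own where there are three numbers: the opening, from 0 (shut) to 1 (fully open), then the shift along the tool's x, y, z in cm, then the turn, a rotation vector about the tool's x, y, z in rad. A call has 1 to 10 rows; each row is the pose to reach, as a shift and turn from the pose commanded when the call began, along the tool's axes at that moment; what a row does not reach only later rows make up. A row lasts 1/8 s, in which the tool goes at most 62.5 mm and 10.7 degrees, less where a joint would pass 70% of its speed; a pose out of reach is approached as far as the arm can. A call with a gripper value outside its range is refused whole. The fingers move at their own pace and stop on an object; the grip force is fixed at half the most. Time passes only in rows, so rows that repeat a pose let the fingers close. It gives the time, the measured TCP pose, the force, the opening and the grip force at its end, in the units of the state.
- observe(): the state, without advancing time (a new reading comes with each control period).
- grab_frame(name): name is "side" or "top" or "wrist"; returns the picture (400x640x3 uint8, red, green, blue); there is no depth.
- camera_params(name): a dict with "intrinsics" (3x3 intrinsics, pixels), "rvec" (rotation vector, rad) and "tvec" (3), from world to camera coordinates, as OpenCV has them. Camera axes: x right, y down, z forward; pixel columns grow to the right and rows downward; lengths in m; the calibration is good to about 2 mm. The wrist camera is an equidistant fisheye: a pixel r from the principal point sees the ray r / f radians off the axis. A picture is of the moment at which its call begins: read the wrist's pose just before it. camera_params takes no time and is no camera call; for the wrist camera it gives the pose at the moment of the call.
- finish_job(): hands the job in; it is judged then, once.
The state is a dict: "clock": time; "q": joint angles; "joint_velocities": joint speeds; "joint_torque": joint torques, N m; "eef_pos": TCP position; "tcp_rot": TCP orientation; "ft_force": force on the tool from outside, world axes, zero at the start; "ft_torque": the same for the moment, N m; "finger_gap": finger opening in m; "grasp_force": force on a finger pad.
Only numpy, scipy, OpenCV 4.12 (cv2) and the standard library are available. Lean on these libraries where they do the work, as an engineer would, in place of code of your own. Each camera call takes 0.05 s, during which the arm holds its last target. There are 200 camera calls.

## Working session

There is one attempt and no reset: what is moved stays moved. The work goes in short steps, Python scripts to look and compute and a shell command to move; the robot and the scene stay as the last step left them, time stands still between calls to the robot, and variables do not carry over. Pictures are saved under pics/ and viewed, at most 10 in all, crops included, and the job is handed in when it is done.

```bash
mkdir -p pics; cat > h.py <<'E'
import numpy as np, cv2
from rig import observe, grab_frame, camera_params, finish_job
def snap(n,f):
    im=grab_frame(n); cv2.imwrite('pics/'+f,im[:,:,::-1]); return im
def ray(n,uv):
    c=camera_params(n);K=np.array(c['intrinsics']);R=cv2.Rodrigues(np.array(c['rvec'],float))[0];t=np.array(c['tvec'],float).ravel()
    a=(uv[0]-K[0,2])/K[0,0];b=(uv[1]-K[1,2])/K[1,1]
    if n=='wrist':
        r=np.hypot(a,b);s=np.sin(r)/r if r>1e-9 else 1;d=np.array([a*s,b*s,np.cos(r)])
    else: d=np.array([a,b,1.])
    return -R.T@t,R.T@d
def atz(n,uv,z):
    o,d=ray(n,uv);return o+d*(z-o[2])/d[2]
E
python3 - <<'E'
from h import *
a=snap('top','top0.png');b=snap('side','side0.png')
print(observe())
for n in('top','side'):print(camera_params(n))
E
```

```text
{'clock': 0.1, 'q': array([-79.70405288,  27.37128171,   1.27933158,  89.17188609,
        -0.65946231,  63.55811592,  -4.75774672]), 'joint_velocities': array([-0.02887921, -0.12226632, -0.01174832, -0.14907984,  0.03598444,
        0.09657668,  0.15594495]), 'joint_torque': array([ 4.89475337e-03, -5.97756886e+01,  1.61404878e+00, -2.81953257e+01,
        1.28461319e-02,  4.93701562e-03, -1.57312081e-05]), 'eef_pos': array([0.19144167, 0.64672979, 0.23042566]), 'tcp_rot': array([-1.79906226e+02,  5.94983366e-03,  1.63515537e+02]), 'ft_force': array([0.09606132, 0.25593279, 0.67879653]), 'ft_torque': array([0.01194218, 0.01489346, 0.04885911]), 'grasp_force': 0.0, 'finger_gap': 0.08515175030443481}
{'intrinsics': array([[363.31943374,   0.        , 317.26804687],
       [  0.        , 363.31943374, 202.85681958],
       [  0.        ,   0.        ,   1.        ]]), 'rvec': array([ 2.14817025, -2.18767583,  0.09971912]), 'tvec': array([1.02931328e-03, 5.20684414e-01, 1.34362757e+00])}
{'intrinsics': array([[499.89604364,   0.        , 307.77181474],
       [  0.        , 499.89604364, 200.86584188],
       [  0.        ,   0.        ,   1.        ]]), 'rvec': array([ 2.16270057, -0.37193965,  0.16217608]), 'tvec': array([-0.46281734,  0.15839768,  1.35894726])}
```

View pics/top0.png

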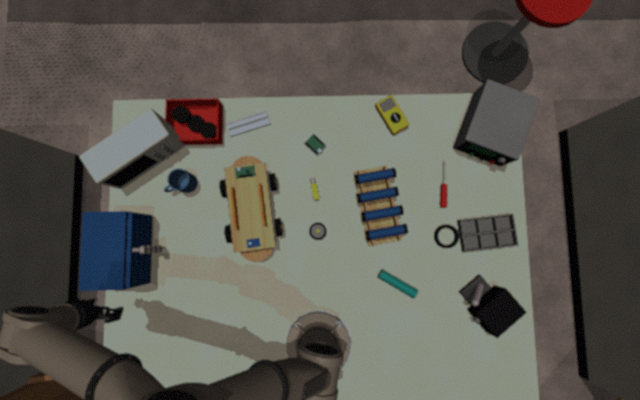

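View pics/side0.png

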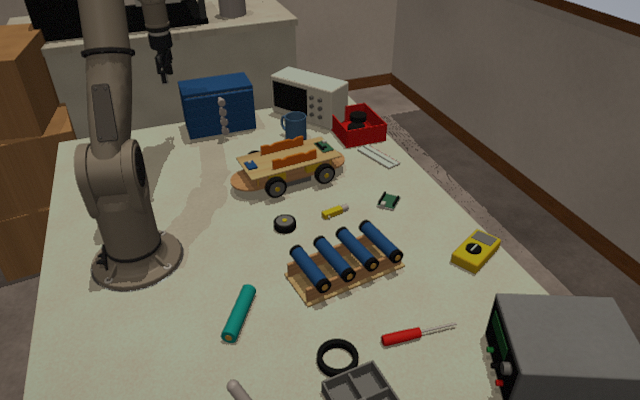

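The top view shows the four blue tubes in the rack at (377,175), (378,194), (383,213) and (387,232). The possible look-alikes are the turquoise tube at (398,283), the screwdriver (444,185) and the mug (181,181). I choose the four blue ones. The car is at (250,207), with orange saddles.

```bash
python3 - <<'E'
from h import *
im=cv2.imread('pics/top0.png');hsv=cv2.cvtColor(im,cv2.COLOR_BGR2HSV)
def seg(lo,hi,box,z,mn):
    x0,y0,x1,y1=box
    m=cv2.inRange(hsv[y0:y1,x0:x1],lo,hi)
    n,l,s,c=cv2.connectedComponentsWithStats(m)
    for i in range(1,n):
        if s[i,4]<mn: continue
        p=np.argwhere(l==i)[:,::-1]+[x0,y0]
        w=np.array([atz('top',q,z)[:2] for q in p]);mu=w.mean(0);e,v=np.linalg.eigh(np.cov(w.T))
        a=v[:,1];print(s[i,4],p.mean(0).round(1),mu.round(4),'axis deg',round(np.degrees(np.arctan2(a[1],a[0])),1),'len',(np.ptp(w@a)).round(3),'wid',np.ptp(w@v[:,0]).round(3))
print('tubes');seg((100,90,30),(130,255,255),(345,160,420,250),.068,25)
print('saddles');seg((3,130,60),(18,255,255),(220,165,285,250),.12,10)
a=cv2.resize(im[150:260,210:420],None,fx=3.8,fy=3.8,interpolation=cv2.INTER_CUBIC);cv2.imwrite('pics/crop.png',a)
E
```

```text
tubes
277 [375.4 175.6] [ 0.613  -0.2241] axis deg 99.7 len 0.134 wid 0.031
282 [377.5 194.4] [ 0.5432 -0.2293] axis deg 99.7 len 0.136 wid 0.028
287 [382.2 212.9] [ 0.4752 -0.2441] axis deg 99.0 len 0.134 wid 0.03
291 [386.6 231.7] [ 0.4068 -0.2577] axis deg 99.2 len 0.135 wid 0.03
saddles
145 [262.  204.9] [0.5077 0.1852] axis deg -173.2 len 0.147 wid 0.013
176 [234.  208.9] [0.4956 0.2834] axis deg -173.6 len 0.15 wid 0.016
```

View pics/crop.png

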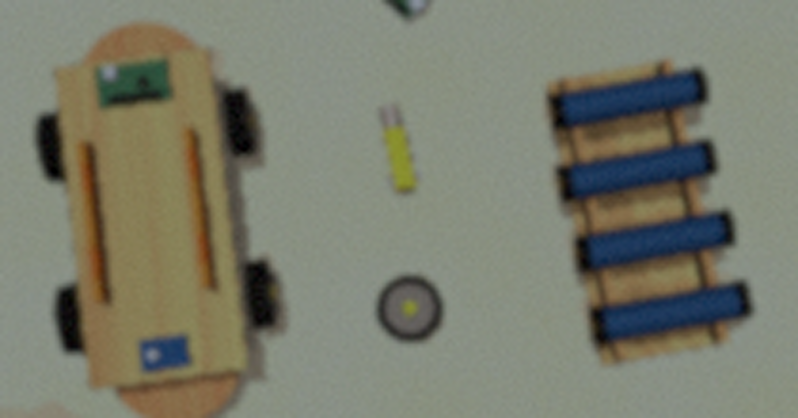

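The crop confirms the four blue tubes with black bands in the rack, and the car with two orange saddles. I'll move above the rack next.

```bash
cat >> h.py <<'E'
def to(x,y,z,yaw,ref=None):
    s=observe() if ref is None else ref
    from scipy.spatial.transform import Rotation as Ro
    R=Ro.from_euler('xyz',s['tcp_rot'],degrees=True);T=Ro.from_euler('xyz',[180,0,yaw],degrees=True)
    print('shift cm',(R.inv().apply(np.array([x,y,z])-s['eef_pos'])*100).round(2),'turn',(R.inv()*T).as_rotvec().round(3))
E
python3 -m handwheel '[[0.65,[-5,-7,0],[0,0,0.1]],[0.65,[-9,-12,0],[0,0,0.2]],[0.65,[-13,-17,0],[0,0,0.3]],[0.65,[-17,-22,0],[0,0,0.4]],[0.65,[-20,-27,0],[0,0,0.5]],[0.65,[-24,-32,0],[0,0,0.56]],[0.65,[-28,-38,0],[0,0,0.56]],[0.65,[-28,-38,0],[0,0,0.56]]]'
python3 -c "
from h import *
to(.51,-.239,.23,99.3)"
```

```text
clock: 1.1
eef_pos: [0.3525, 0.2001, 0.2311]
tcp_rot: [-180.0, -0.0, 131.2]
ft_force: [0.4, 0.1, -0.1]
finger_gap: 0.0557
grasp_force: 0.0
shift cm [-43.41 -17.1    0.11] turn [-0.001 -0.     0.557]
```

```bash
python3 -m handwheel '[[0.65,[-5,-2,0],[0,0,0.1]],[0.65,[-11,-4.3,0],[0,0,0.2]],[0.65,[-17,-6.7,0],[0,0,0.3]],[0.65,[-23,-9,0],[0,0,0.4]],[0.65,[-29,-11.5,0],[0,0,0.5]],[0.65,[-34,-13.5,0],[0,0,0.557]],[0.65,[-39,-15.5,0],[0,0,0.557]],[0.65,[-43.4,-17.1,0],[0,0,0.557]],[0.65,[-43.4,-17.1,0],[0,0,0.557]],[0.65,[-43.4,-17.1,0],[0,0,0.557]]]'
python3 - <<'E'
from h import *
print(camera_params('wrist'))
snap('wrist','w0.png')
E
```

```text
clock: 2.35
eef_pos: [0.5106, -0.2345, 0.2307]
tcp_rot: [-179.9, -0.1, 99.5]
ft_force: [-0.6, 0.6, -0.3]
finger_gap: 0.0556
grasp_force: 0.0
{'intrinsics': array([[309.70691629,   0.        , 319.40602419],
       [  0.        , 309.70691629, 196.44812347],
       [  0.        ,   0.        ,   1.        ]]), 'rvec': array([-2.87067788, -0.23864128, -0.03024693]), 'tvec': array([-0.46522757, -0.33787473,  0.29588797])}
```

View pics/w0.png

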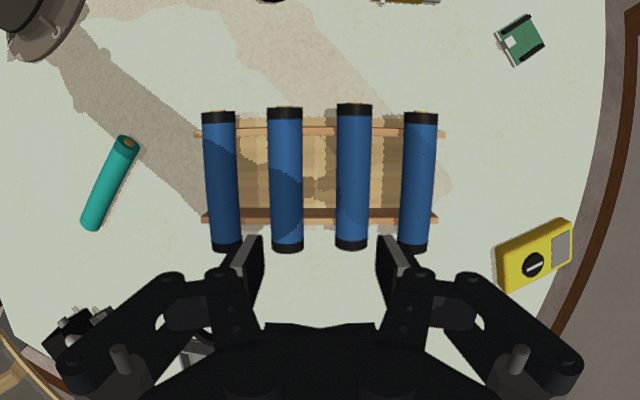

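The wrist view shows the four blue tubes at columns about 222, 286, 354 and 419, with the turquoise tube to the left at (110,183). I'll measure the blue ones.

```bash
python3 - <<'E'
from h import *
im=cv2.imread('pics/w0.png');hsv=cv2.cvtColor(im,cv2.COLOR_BGR2HSV)
m=cv2.inRange(hsv,(100,90,30),(125,255,255));n,l,s,c=cv2.connectedComponentsWithStats(m)
C=[]
for i in range(1,n):
    if s[i,4]<1500: continue
    p=np.argwhere(l==i)[:,::-1]
    w=np.array([atz('wrist',q,.06)[:2] for q in p]);mu=w.mean(0);e,v=np.linalg.eigh(np.cov(w.T));a=v[:,1]
    print(p.mean(0).round(1),mu.round(4),np.degrees(np.arctan2(a[1],a[0])).round(1),np.ptp(w@a).round(3),np.ptp(w@v[:,0]).round(3));C.append(mu)
C=np.array(C);print(np.diff(C,axis=0),[np.degrees(np.arctan2(*d[::-1])) for d in C[1:]-C[0]])
i=np.argmin(C[:,0]);to(*C[i],.10,99.3);to(*C[i],.041,99.3)
E
```

```text
Traceback (most recent call last):
  File "h.py", line 13, in atz
    o,d=ray(n,uv);return o+d*(z-o[2])/d[2]
        ~~~^^^^^^
  File "h.py", line 6, in ray
    c=camera_params(n);K=np.array(c['intrinsics']);R=cv2.Rodrigues(np.array(c['rvec'],float))[0];t=np.array(c['tvec'],float).ravel()
ValueError: time passes only in moves, steps and waits
```

```bash
sed -i 's/^def ray/from functools import lru_cache\ncamera_params=lru_cache(camera_params)\ndef ray/' h.py
cat > m.py <<'E'
from h import *
import sys
im=cv2.imread(sys.argv[1]);hsv=cv2.cvtColor(im,cv2.COLOR_BGR2HSV)
m=cv2.inRange(hsv,(100,90,30),(125,255,255));n,l,s,c=cv2.connectedComponentsWithStats(m)
C=[]
for i in range(1,n):
    if s[i,4]<1500: continue
    p=np.argwhere(l==i)[:,::-1]
    w=np.array([atz('wrist',q,.06)[:2] for q in p]);mu=w.mean(0);e,v=np.linalg.eigh(np.cov(w.T));a=v[:,1]
    print(p.mean(0).round(1),mu.round(4),np.degrees(np.arctan2(a[1],a[0])).round(1),np.ptp(w@a).round(3),np.ptp(w@v[:,0]).round(3));C.append(mu)
C=np.array(C);print(np.diff(C,axis=0).round(4),[np.degrees(np.arctan2(*d[::-1])).round(1) for d in C[1:]-C[0]])
i=np.argmin(C[:,0]);to(*C[i],.10,99.3);to(*C[i],.041,99.3)
E
python3 m.py pics/w0.png
```

```text
[352.7 176.5] [ 0.5449 -0.2256] 99.7 0.136 0.035
[285.4 179.5] [ 0.4764 -0.2405] 99.3 0.136 0.035
[221.4 181.5] [ 0.4077 -0.2536] 99.2 0.136 0.037
[416.9 182.3] [ 0.6151 -0.2196] 99.9 0.136 0.037
[[-0.0685 -0.0149]
 [-0.0687 -0.0132]
 [ 0.2074  0.034 ]] [np.float64(-167.7), np.float64(-168.4), np.float64(4.9)]
shift cm [ -0.26 -10.49  13.09] turn [-0.001 -0.001  0.005]
shift cm [ -0.26 -10.48  18.99] turn [-0.001 -0.001  0.005]
```

```bash
python3 -m handwheel '[[0.65,[-0.1,-4,3],[0,0,0]],[0.65,[-0.3,-8,6],[0,0,0]],[0.65,[-0.3,-10.5,9],[0,0,0]],[0.65,[-0.3,-10.5,11],[0,0,0]],[0.65,[-0.3,-10.5,11],[0,0,0]],[0.65,[-0.3,-10.5,13],[0,0,0]],[0.65,[-0.3,-10.5,15],[0,0,0]],[0.65,[-0.3,-10.5,17],[0,0,0]],[0.65,[-0.3,-10.5,18.9],[0,0,0]],[0.65,[-0.3,-10.5,18.9],[0,0,0]]]'
python3 -c "
from h import *
to(.4077,-.2536,.041,99.3);snap('wrist','w1.png')"
```

```text
clock: 3.65
eef_pos: [0.4085, -0.2545, 0.0423]
tcp_rot: [-180.0, -0.1, 99.6]
ft_force: [-0.0, -0.6, -0.2]
finger_gap: 0.0556
grasp_force: 0.0
shift cm [ 0.1  -0.06  0.13] turn [-0.    -0.001  0.005]
```

View pics/w1.png

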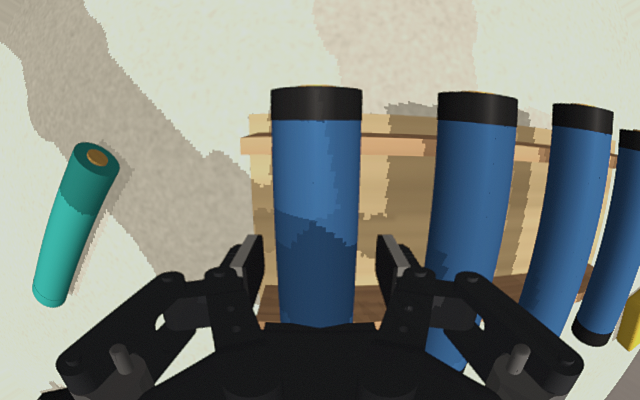

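The tube sits centred between the fingers (column about 317). I'll close on it, lift, and weigh.

```bash
python3 -m handwheel '[[0.5,[0,0,0],[0,0,0]],[0.3,[0,0,0],[0,0,0]],[0.3,[0,0,0],[0,0,0]],[0.3,[0,0,0],[0,0,0]],[0.3,[0,0,-0.5],[0,0,0]],[0.3,[0,0,-1.5],[0,0,0]],[0.3,[0,0,-2.5],[0,0,0]],[0.3,[0,0,-2.5],[0,0,0]],[0.3,[0,0,-2.5],[0,0,0]],[0.3,[0,0,-2.5],[0,0,0]]]'
python3 -m handwheel '[[0.3,[0,0,0],[0,0,0]],[0.3,[0,0,0],[0,0,0]],[0.3,[0,0,0],[0,0,0]]]'
```

```text
clock: 4.95
eef_pos: [0.4079, -0.2553, 0.067]
tcp_rot: [-180.0, -0.0, 99.5]
ft_force: [-0.0, 0.0, -3.3]
finger_gap: 0.0344
grasp_force: 60.3
clock: 5.32
eef_pos: [0.408, -0.2555, 0.0672]
tcp_rot: [-180.0, -0.0, 99.5]
ft_force: [-0.5, -0.2, -3.6]
finger_gap: 0.0348
grasp_force: 60.3
```

It reads 3.6 N, so this one is full. I'll carry it to above the near bay.

```bash
python3 -m handwheel '[[0.3,[0,0,-3],[0,0,0]],[0.3,[0,0,-6],[0,0,0]],[0.3,[0,0,-9.5],[0,0,0]],[0.3,[0,0,-13.3],[0,0,0]],[0.3,[0,0,-13.3],[0,0,0]]]'; python3 -c "
from h import *
to(.462,.2296,.20,96.8)"
```

```text
clock: 5.95
eef_pos: [0.4096, -0.2563, 0.2025]
tcp_rot: [179.7, 0.1, 99.5]
ft_force: [0.5, 0.3, -4.4]
finger_gap: 0.0345
grasp_force: 63.0
shift cm [47.06 13.2   0.23] turn [0.005 0.002 0.047]
```

```bash
python3 -m handwheel '[[0.3,[2,0.5,0],[0,0,0]],[0.3,[6,1.7,0],[0,0,0]],[0.3,[12,3.4,0],[0,0,0.01]],[0.3,[18,5,0],[0,0,0.02]],[0.3,[24,6.7,0],[0,0,0.03]],[0.3,[30,8.4,0],[0,0,0.047]],[0.3,[36,10,0],[0,0,0.047]],[0.3,[41,11.5,0],[0,0,0.047]],[0.3,[45,12.6,0],[0,0,0.047]],[0.3,[47.1,13.2,0],[0,0,0.047]]]'; python3 -m handwheel '[[0.3,[0,0,0],[0,0,0]],[0.3,[0,0,0],[0,0,0]],[0.3,[0,0,0],[0,0,0]]]';python3 -c "
from h import *
to(.462,.2296,.20,96.8);snap('wrist','w2.png')"
```

```text
clock: 7.2
eef_pos: [0.4594, 0.2329, 0.1987]
tcp_rot: [-179.9, 0.1, 97.0]
ft_force: [0.8, -2.0, -3.1]
finger_gap: 0.0345
grasp_force: 63.0
clock: 7.58
eef_pos: [0.4605, 0.2291, 0.2002]
tcp_rot: [-180.0, 0.0, 96.7]
ft_force: [-0.7, -0.4, -3.3]
finger_gap: 0.0344
grasp_force: 63.0
shift cm [0.03 0.16 0.02] turn [-0.     0.    -0.002]
```

View pics/w2.png

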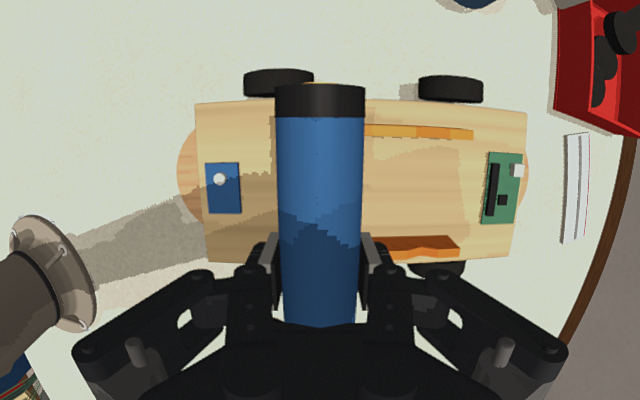

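The far deck corners are at (195,104), (527,113), (513,262) and (207,261). The far saddle's right end is at about (474,132).

```bash
python3 - <<'E'
from h import *
P=np.array([atz('wrist',q,.086)[:2] for q in [(195,104),(527,113),(513,262),(207,261)]])
print(P.round(4),P.mean(0).round(4),[np.linalg.norm(P[i]-P[(i+1)%4]).round(3) for i in range(4)])
d=P[1]+P[2]-P[0]-P[3];a=np.arctan2(d[1],d[0]);c=P.mean(0);u=np.array([np.cos(a),np.sin(a)]);print(np.degrees(a),c-.04*u,c+.04*u)
for q in[(474,129),(460,237),(364,124)]:print(((atz('wrist',q,.118)[:2]-c)@np.array([u,[-u[1],u[0]]]).T).round(4))
E
```

```text
[[0.3453 0.2959]
 [0.6498 0.3321]
 [0.6776 0.1779]
 [0.3607 0.1495]] [0.5084 0.2388] [np.float64(0.307), np.float64(0.157), np.float64(0.318), np.float64(0.147)]
5.947300872617607 [0.4685705  0.23469464] [0.54813991 0.24298373]
[0.0722 0.0574]
[ 0.0709 -0.0328]
[-0.0166  0.0558]
```

```bash
python3 - <<'E'
from h import *
im=cv2.imread('pics/w2.png')
a=im[90:275,185:285];b=im[90:275,360:540]
c=np.hstack([a,b]);c=cv2.resize(c,None,fx=2.8,fy=2.8,interpolation=cv2.INTER_CUBIC);print(c.shape);cv2.imwrite('pics/c2.png',c)
E
```

```text
(518, 784, 3)
```

View pics/c2.png

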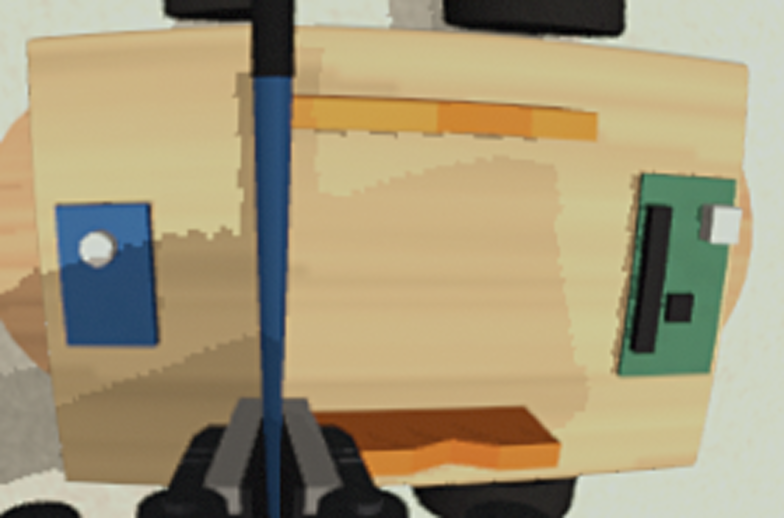

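```bash
python3 - <<'E'
from h import *
P=np.array([atz('wrist',q,.086)[:2] for q in [(195,104.3),(527.1,113.2),(508.2,255.4),(208.9,261.4)]])
print(P.round(4),P.mean(0).round(4),[np.linalg.norm(P[i]-P[(i+1)%4]).round(3) for i in range(4)])
L=lambda u,v,z:atz('wrist',(360+(u-280)/2.8,90+v/2.8),z)[:2]
A,B=L(437,118,.111),L(455,440,.111)
print('bay1 notch far',A,'near',B, 'edges',L(363,114,.1177),L(530,121,.1177),'end',L(597,126,.1177),'near end',L(558,443,.1177))
d=A-B;print(np.degrees(np.arctan2(d[1],d[0]))-90,np.linalg.norm(d)); print('bay1 centre',B+d/np.linalg.norm(d)*.046)
E
```

```text
[[0.3454 0.2956]
 [0.65   0.332 ]
 [0.6675 0.1855]
 [0.3627 0.1494]] [0.5064 0.2406] [np.float64(0.307), np.float64(0.148), np.float64(0.307), np.float64(0.147)]
bay1 notch far [0.52823801 0.29246848] near [0.55280901 0.19897075] edges [0.50565991 0.29045246] [0.5532455  0.29625352] end [0.57453405 0.29861285] near end [0.58474325 0.20321614]
14.724263783259119 0.09667243947355253
bay1 centre [0.5411173  0.24346011]
```

The crop gives a consistent car frame: deck centre at (0.5064, 0.2406), yaw 6.8°, with the bay1 notch and saddle ends agreeing. That puts bay0 at about (0.4665, 0.2355) and bay1 at (0.546, 0.245).

```bash
python3 -c "
from h import *
to(.4665,.2355,.118,96.8)"; python3 -m handwheel '[[0.3,[0.3,0.3,1],[0,0,0]],[0.3,[0.6,0.7,2.5],[0,0,0]],[0.3,[0.6,0.7,4.5],[0,0,0]],[0.3,[0.6,0.7,6.5],[0,0,0]],[0.3,[0.6,0.7,7.5],[0,0,0]],[0.3,[0.6,0.7,8.2],[0,0,0]],[0.3,[0.6,0.7,8.2],[0,0,0]],[0.3,[0.6,0.7,8.2],[0,0,0]],[0.3,[0.6,0.7,8.2],[0,0,0]]]'; python3 -c "
from h import *
to(.4665,.2355,.1135,96.8)"
```

```text
shift cm [0.54 0.67 8.23] turn [-0.     0.    -0.002]
clock: 8.75
eef_pos: [0.4671, 0.2379, 0.1189]
tcp_rot: [179.9, -0.0, 96.8]
ft_force: [-0.3, 0.4, -3.3]
finger_gap: 0.0342
grasp_force: 63.0
shift cm [-0.23 -0.08  0.54] turn [ 0.001 -0.001  0.   ]
```

```bash
python3 -m handwheel '[[0.3,[0,0,0.15],[0,0,0]],[0.3,[0,0,0.3],[0,0,0]],[0.3,[0,0,0.3],[0,0,0]],[0.3,[0,0,0.3],[0,0,0]]]'; python3 -m handwheel '[[0.3,[0,0,0.1],[0,0,0]],[0.3,[0,0,0.1],[0,0,0]],[0.3,[0,0,0.1],[0,0,0]]]'
```

```text
clock: 9.25
eef_pos: [0.4667, 0.2377, 0.1153]
tcp_rot: [-180.0, -0.0, 96.8]
ft_force: [-0.5, 0.0, -3.8]
finger_gap: 0.0345
grasp_force: 63.1
clock: 9.62
eef_pos: [0.4667, 0.2377, 0.1151]
tcp_rot: [-180.0, -0.0, 96.8]
ft_force: [-3.8, -1.5, 7.8]
finger_gap: 0.0344
grasp_force: 64.2
```

Contact came early with a push toward -x, so I'm slightly too far in +x. I'll ease off and shift.

```bash
python3 -m handwheel '[[0.3,[0,0,-0.15],[0,0,0]],[0.3,[0,-0.2,-0.15],[0,0,0]],[0.3,[0,-0.2,0],[0,0,0]],[0.3,[0,-0.2,0],[0,0,0]],[0.3,[0,-0.2,0],[0,0,0]]]';python3 -m handwheel '[[0.3,[0,0,0.07],[0,0,0]],[0.3,[0,0,0.07],[0,0,0]],[0.3,[0,0,0.07],[0,0,0]]]'
```

```text
clock: 10.25
eef_pos: [0.4653, 0.2376, 0.1146]
tcp_rot: [179.9, -0.0, 96.8]
ft_force: [0.3, -0.6, 1.6]
finger_gap: 0.0343
grasp_force: 63.7
clock: 10.62
eef_pos: [0.4654, 0.2376, 0.1145]
tcp_rot: [179.9, -0.1, 96.8]
ft_force: [-2.2, -2.2, 10.5]
finger_gap: 0.0349
grasp_force: 64.7
```

Near seated. I'll release slowly and rise.

```bash
python3 -m handwheel '[[0.3,[0,-0.05,-0.05],[0,0,0]],[0.44,[0,-0.05,-0.05],[0,0,0]],[0.48,[0,-0.05,-0.05],[0,0,0]],[0.55,[0,-0.05,-0.05],[0,0,0]],[0.65,[0,-0.05,-0.05],[0,0,0]],[0.65,[0,-0.05,-0.05],[0,0,0]],[0.65,[0,-0.05,-2],[0,0,0]],[0.65,[0,-0.05,-5],[0,0,0]],[0.65,[0,-0.05,-8.5],[0,0,0]],[0.65,[0,-0.05,-8.5],[0,0,0]]]'
python3 -c "
from h import *
snap('wrist','w3.png');im=cv2.imread('pics/w3.png');hsv=cv2.cvtColor(im,cv2.COLOR_BGR2HSV)
l=cv2.connectedComponentsWithStats(cv2.inRange(hsv,(100,90,30),(125,255,255)))
for i in range(1,l[0]):
  if l[2][i,4]>1500:
    w=np.array([atz('wrist',q[::-1],.131)[:2] for q in np.argwhere(l[1]==i)]);v=np.linalg.eigh(np.cov(w.T))[1][:,1];print(w.mean(0),np.degrees(np.arctan2(v[1],v[0])),np.ptp(w@v))
to(.4764,-.2405,.20,99.4)"
```

```text
clock: 11.88
eef_pos: [0.4658, 0.2381, 0.201]
tcp_rot: [179.8, -0.2, 96.8]
ft_force: [0.1, -0.6, -0.5]
finger_gap: 0.0558
grasp_force: 0.0
[0.46421858 0.24034263] 96.69400049889317 0.137966576129134
shift cm [-47.63  -4.52  -0.14] turn [ 0.002 -0.002 -0.045]
```

View pics/w3.png

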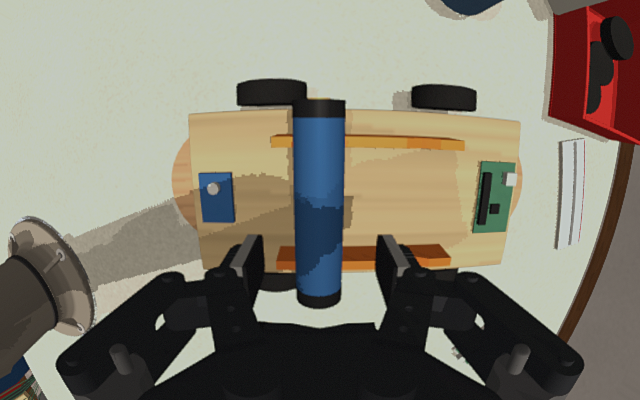

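The tube lies in bay0 along the saddles (ends at (319,98) and (318,305)), aligned to 0.1° and about 4 mm off lengthwise. Next is the second tube.

```bash
python3 -m handwheel '[[0.65,[-4,-0.4,0],[0,0,0]],[0.65,[-9,-0.9,0],[0,0,-0.02]],[0.65,[-15,-1.4,0],[0,0,-0.045]],[0.65,[-21,-2,0],[0,0,-0.045]],[0.65,[-27,-2.6,0],[0,0,-0.045]],[0.65,[-33,-3.1,0],[0,0,-0.045]],[0.65,[-39,-3.7,0],[0,0,-0.045]],[0.65,[-44,-4.2,0],[0,0,-0.045]],[0.65,[-47.6,-4.5,0],[0,0,-0.045]],[0.65,[-47.6,-4.5,0],[0,0,-0.045]]]'; python3 -m handwheel '[[0.65,[0,0,0],[0,0,0]],[0.65,[0,0,0],[0,0,0]]]';python3 -c "
from h import *
snap('wrist','w4.png')";python3 m.py pics/w4.png;python3 -c "
from h import *
to(.4764,-.2405,.041,99.4)"
```

```text
clock: 13.18
eef_pos: [0.4746, -0.2436, 0.1976]
tcp_rot: [-179.9, 0.1, 99.1]
ft_force: [-0.4, 0.3, -1.4]
finger_gap: 0.0557
grasp_force: 0.0
clock: 13.42
eef_pos: [0.476, -0.239, 0.198]
tcp_rot: [-180.0, -0.1, 99.5]
ft_force: [0.2, 0.2, 0.3]
finger_gap: 0.0559
grasp_force: 0.0
[392.7 178. ] [ 0.5438 -0.2199] 99.6 0.132 0.036
[318.6 187.5] [ 0.4762 -0.2411] 99.5 0.136 0.035
[458. 191.] [ 0.6151 -0.2207] 100.0 0.137 0.039
[[-0.0675 -0.0212]
 [ 0.1388  0.0203]] [np.float64(-162.6), np.float64(-0.7)]
shift cm [-0.2  -0.02  9.82] turn [-0.    -0.001  0.004]
shift cm [-0.2  -0.02 15.72] turn [-0.    -0.001  0.004]
shift cm [-0.15  0.   15.72] turn [-0.    -0.001  0.002]
```

```bash
python3 -m handwheel '[[0.65,[-0.2,0,2],[0,0,0]],[0.65,[-0.2,0,5],[0,0,0]],[0.65,[-0.2,0,8],[0,0,0]],[0.65,[-0.2,0,11],[0,0,0]],[0.65,[-0.2,0,13],[0,0,0]],[0.65,[-0.2,0,14.7],[0,0,0]],[0.65,[-0.2,0,15.6],[0,0,0]],[0.65,[-0.2,0,15.6],[0,0,0]],[0.65,[-0.2,0,15.6],[0,0,0]]]'; python3 -m handwheel '[[0.5,[0,0,0],[0,0,0]],[0.3,[0,0,0],[0,0,0]],[0.3,[0,0,0],[0,0,0]],[0.3,[0,0,0],[0,0,0]],[0.3,[0,0,-0.5],[0,0,0]],[0.3,[0,0,-1.5],[0,0,0]],[0.3,[0,0,-2.5],[0,0,0]],[0.3,[0,0,-2.5],[0,0,0]],[0.3,[0,0,-2.5],[0,0,0]],[0.3,[0,0,-2.5],[0,0,0]]]'
python3 -m handwheel '[[0.3,[0,0,0],[0,0,0]],[0.3,[0,0,0],[0,0,0]],[0.3,[0,0,0],[0,0,0]]]'
```

```text
clock: 14.6
eef_pos: [0.4768, -0.2428, 0.0432]
tcp_rot: [179.9, 0.0, 99.4]
ft_force: [-0.4, 0.1, -0.1]
finger_gap: 0.0557
grasp_force: 0.0
clock: 15.85
eef_pos: [0.4761, -0.2424, 0.0673]
tcp_rot: [-180.0, -0.0, 99.4]
ft_force: [-0.3, -0.3, -2.7]
finger_gap: 0.0351
grasp_force: 60.1
clock: 16.23
eef_pos: [0.4763, -0.2426, 0.0675]
tcp_rot: [-180.0, -0.0, 99.4]
ft_force: [-0.3, 0.2, -3.4]
finger_gap: 0.0348
grasp_force: 60.1
```

It reads 3.4 N, so this is full as well. I'll carry it to bay1.

```bash
python3 -m handwheel '[[0.3,[0,0,-3],[0,0,0]],[0.3,[0,0,-6],[0,0,0]],[0.3,[0,0,-9.5],[0,0,0]],[0.3,[0,0,-13.3],[0,0,0]],[0.3,[0,0,-13.3],[0,0,0]],[0.3,[0,0,-13.3],[0,0,0]]]'; python3 -c "
from h import *
to(.5444,.243,.20,96.8)"
```

```text
clock: 16.98
eef_pos: [0.4758, -0.2421, 0.1998]
tcp_rot: [-180.0, -0.1, 99.4]
ft_force: [0.6, 0.3, -3.7]
finger_gap: 0.0345
grasp_force: 63.0
shift cm [4.673e+01 1.470e+01 2.000e-02] turn [-0.001 -0.001  0.046]
```

```bash
python3 -m handwheel '[[0.3,[2,0.6,0],[0,0,0]],[0.3,[6,1.9,0],[0,0,0]],[0.3,[12,3.8,0],[0,0,0.01]],[0.3,[18,5.7,0],[0,0,0.02]],[0.3,[24,7.5,0],[0,0,0.03]],[0.3,[30,9.4,0],[0,0,0.046]],[0.3,[36,11.3,0],[0,0,0.046]],[0.3,[41,12.9,0],[0,0,0.046]],[0.3,[45,14.2,0],[0,0,0.046]],[0.3,[46.7,14.7,0],[0,0,0.046]]]'; python3 -m handwheel '[[0.3,[0,0,0],[0,0,0]],[0.3,[0,0,0],[0,0,0]],[0.3,[0,0,0],[0,0,0]]]';python3 -c "
from h import *
to(.5444,.243,.1175,96.8)"
```

```text
clock: 18.23
eef_pos: [0.5439, 0.2451, 0.1984]
tcp_rot: [-179.8, 0.1, 97.0]
ft_force: [0.4, -0.4, -4.1]
finger_gap: 0.0344
grasp_force: 63.0
clock: 18.6
eef_pos: [0.5453, 0.2399, 0.2007]
tcp_rot: [-180.0, 0.0, 96.6]
ft_force: [-0.2, 1.0, -2.7]
finger_gap: 0.0347
grasp_force: 63.1
shift cm [ 0.32 -0.05  8.32] turn [-0.     0.    -0.004]
```

```bash
python3 -m handwheel '[[0.3,[0.1,0,1],[0,0,0]],[0.3,[0.2,0,2.5],[0,0,0]],[0.3,[0.3,-0.05,4.5],[0,0,0]],[0.3,[0.3,-0.05,6.5],[0,0,0]],[0.3,[0.3,-0.05,7.5],[0,0,0]],[0.3,[0.3,-0.05,8.3],[0,0,0]],[0.3,[0.3,-0.05,8.3],[0,0,0]],[0.3,[0.3,-0.05,8.3],[0,0,0]],[0.3,[0.3,-0.05,8.3],[0,0,0]]]'; python3 -m handwheel '[[0.3,[0,0,0.1],[0,0,0]],[0.3,[0,0,0.2],[0,0,0]],[0.3,[0,0,0.2],[0,0,0]],[0.3,[0,0,0.2],[0,0,0]]]'
```

```text
clock: 19.73
eef_pos: [0.5447, 0.2453, 0.1182]
tcp_rot: [179.9, -0.0, 96.8]
ft_force: [-0.1, 0.1, -3.1]
finger_gap: 0.0349
grasp_force: 63.0
clock: 20.23
eef_pos: [0.5443, 0.245, 0.1156]
tcp_rot: [-180.0, -0.0, 96.8]
ft_force: [0.3, -0.2, -4.1]
finger_gap: 0.0347
grasp_force: 63.0
```

```bash
python3 -m handwheel '[[0.3,[0,0,0.1],[0,0,0]],[0.3,[0,0,0.1],[0,0,0]],[0.3,[0,0,0.1],[0,0,0]]]'; python3 -m handwheel '[[0.3,[0,0,0.07],[0,0,0]],[0.3,[0,0,0.07],[0,0,0]],[0.3,[0,0,0.07],[0,0,0]]]'
```

```text
clock: 20.6
eef_pos: [0.5446, 0.2451, 0.1148]
tcp_rot: [180.0, -0.0, 96.8]
ft_force: [0.8, -0.7, -1.0]
finger_gap: 0.0345
grasp_force: 63.2
clock: 20.98
eef_pos: [0.5449, 0.2452, 0.1145]
tcp_rot: [179.9, -0.0, 96.8]
ft_force: [-0.0, -1.3, 5.5]
finger_gap: 0.0347
grasp_force: 64.0
```

It's seated with no lateral force. I'll release and rise.

```bash
python3 -m handwheel '[[0.3,[0,0,-0.04],[0,0,0]],[0.44,[0,0,-0.04],[0,0,0]],[0.48,[0,0,-0.04],[0,0,0]],[0.55,[0,0,-0.04],[0,0,0]],[0.65,[0,0,-0.04],[0,0,0]],[0.65,[0,0,-0.04],[0,0,0]],[0.65,[0,0,-2],[0,0,0]],[0.65,[0,0,-5],[0,0,0]],[0.65,[0,0,-8.5],[0,0,0]],[0.65,[0,0,-8.5],[0,0,0]]]'
python3 -m handwheel '[[0.65,[-2,-2,-2],[0,0,0]],[0.65,[-4,-4,-4],[0,0,0]],[0.65,[-6,-4,-6],[0,0,0]],[0.65,[-6,-4,-6],[0,0,0]],[0.65,[-6,-4,-6],[0,0,0]]]'
python3 -c "
from h import *
snap('wrist','w5.png');im=cv2.imread('pics/w5.png');hsv=cv2.cvtColor(im,cv2.COLOR_BGR2HSV)
l=cv2.connectedComponentsWithStats(cv2.inRange(hsv,(100,90,30),(125,255,255)))
for i in range(1,l[0]):
  if l[2][i,4]>1000:
    w=np.array([atz('wrist',q[::-1],.131)[:2] for q in np.argwhere(l[1]==i)]);v=np.linalg.eigh(np.cov(w.T))[1][:,1];print(w.mean(0),np.degrees(np.arctan2(v[1],v[0])),np.ptp(w@v))
"
```

```text
clock: 22.22
eef_pos: [0.5465, 0.2456, 0.203]
tcp_rot: [179.7, -0.2, 96.7]
ft_force: [-0.9, -0.2, 0.2]
finger_gap: 0.0553
grasp_force: 0.0
clock: 22.85
eef_pos: [0.5112, 0.1817, 0.2582]
tcp_rot: [-180.0, -0.0, 96.8]
ft_force: [-0.5, 0.6, 0.1]
finger_gap: 0.0557
grasp_force: 0.0
[0.46531825 0.24004008] 96.7585173103257 0.1363090320794125
[0.54509427 0.24754996] 96.73059624401246 0.1363893856802023
[-0.08900041 -0.20852327] 47.95727649938089 0.42193705629254463
```

View pics/w5.png

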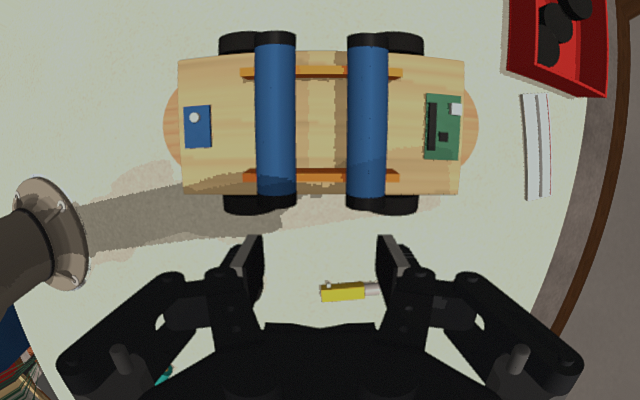

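Both tubes lie in the bays, 80 mm apart and parallel to the car. I'll do one check on lengthwise centring against the deck corners (178,60), (461,54), (457,194), (184,193), then hand in.

```bash
python3 -c "
from h import *
P=np.array([atz('wrist',q,.086)[:2] for q in [(178,60),(461,54),(457,194),(184,193)]]);c=P.mean(0)
print(c,[np.linalg.norm(P[i]-P[(i+1)%4]).round(3) for i in range(4)])
u=np.array([np.cos(.1187),np.sin(.1187)]);V=np.array([u,[-u[1],u[0]]])
for t in [(.4653,.2400),(.5451,.2475)]:print((V@(np.array(t)-c)).round(4))
"
```

```text
[0.50485664 0.24199518] [np.float64(0.303), np.float64(0.155), np.float64(0.306), np.float64(0.147)]
[-0.0395  0.0027]
[0.0406 0.0007]
```

Centred within 3 mm.

```bash
python3 -c "
from h import *
print(finish_job())"
```

```text
the job is handed in; nothing more can be done
None
```

I handed the job in after about 23 s: the two tubes weighed in the grip (about 3.6 N and 3.4 N, both full) lie in the car's two bays, measured within about 3 mm of centre, and the other two, never lifted and taken to be the empties, are still in their rack grooves; no judging result came back.

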